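# Unlock the soap shop's takings box and hold the sprung key turned

## Task

Open the steel takings box for me: take its key, the one with the square bow, out of the wooden stand, leave the round-bowed door key alone, and work the blade all the way down into the lock on top of the box; its pins are sticky, so where the key catches, wiggle it to and fro along the keyway instead of forcing it. Then turn the key a quarter turn clockwise, as seen from above, so that the bolt draws back and the lid springs ajar, and finish still gripping the key and holding it turned, because the lock springs back as soon as it is let go.

Things in the scene. Friction and masses are not known exactly. Their poses are not given: they have to be found in the camera images.
- box_key: The takings-box key, loose, 45 to 90 g, standing blade down in a slot of key_stand. Origin: on the blade's axis at the shoulder, where the blade meets the bow's underside; z up from blade to bow, x along its width, y through its thickness. Same either way round (half turn about z). All black plastic above the origin, steel blade below.
- key_bow (a point): Centre of the box key's bow, 19.5 mm above the key's origin. The bow is square in outline: 26 mm wide (x), 9 mm thick (y), from 6.5 to 32.5 mm above the origin; below it a collar 24 mm wide, 9 mm thick reaches down to the origin. Grip it across the 9 mm.
- key_tip (a point): Tip of the box key's blade, 34 mm below the key's origin. The flat blade is 4 mm thick and 12 mm wide with V notches in both edges; 28.5 mm below the origin it steps in squarely to a nose 8 mm wide, whose last 3 mm taper.
- door_key: Bystander: a door key in the stand's other slot, also black plastic 9 mm thick, but its bow is a round disc of 30 mm diameter with a steel eyelet, and its plain blade is 16 mm wide. Which slot holds which key changes. Origin and axes as for box_key. It must stay where it is.
- key_stand: Fixed wooden block, 46 mm (x) by 136 mm (y) by 40 mm high, origin at the centre of its underside. Two slots in its top, 32 mm either side of the middle along y, each 19 mm long (along the block's y) by 6 mm wide and 37 mm deep; each key stands in one on its collar, wide side along the block's y.
- takings_box: Fixed grey steel takings box, 152 mm deep (x, from -30 mm in front to +122 mm at the back) by 140 mm wide (y) by 80 mm high. Origin on its underside, straight below the lock. The front 70 mm of its top is a fixed deck with the lock in it; behind that is the lid, hinged at the back, with a note slot.
- keyway (a point): The lock: centre of the face of the steel plug (26 mm across), 81 mm above the counter, in a ring 46 mm across and 1 mm higher. z up; x is the long way of the keyway and turns with the plug (at first from the box's front to its back). Slot 18 mm (x) by 5.6 mm (y), mouth chamfered 2 mm. The key is home when its origin meets this point, the blade 34 mm deep; its last 6 mm press a spring of 2 to 4 N.
- pin_a (a joint): First sticky flat-topped pin, 10 mm below the face, standing in from the slot's +x end: 0 out, up to 0.005 m pushed back. The blade's step lands on it with the key's origin 20 mm above the face. Forcing takes 25 to 45 N; with a push of about 8 N, rock the key 2 to 3 mm either side of the middle along the slot (2 to 6 N): on the stroke away from the pin (to -x) the step slips past, the key drops.
- pin_b (a joint): Second sticky pin, as pin_a but from the slot's -x end (its freeing stroke is towards +x), 20 mm below the face: the blade's step lands on it with the key's origin about 10 mm above the face.
- plug (a joint): Turn of the lock plug in rad: 0 at first, grows clockwise seen from above, stop at 1.62. Blocked while the key is over 2 mm short of home. Springs back when let go: 0.03 N m at 0, 0.13 N m at a quarter turn. The key has about 8 degrees of play in the slot, so the key itself turns about 98 degrees for a full quarter of the plug. The bolt leaves the lid at about 1.21.
- lid (a joint): Opening angle of the lid in rad: about 0.02 while bolted; when the bolt is drawn a spring lifts the lid by itself to about 0.2 (its front edge rises about 16 mm).
- lid_lip (a point): Middle of the lid's front edge, on top: 45 mm behind the lock's axis, 83 mm above the counter while the lid is shut.
- soap_bar: Bystander: a pale bar of soap, 61 x 93 x 50 mm, lying loose on the counter; origin at the centre of its underside.
- brass_weight: Bystander: a small scale weight with a knob, 27 mm across, 30 mm high, standing loose; origin at the centre of its underside.
- small_soap: Bystander: a smaller bar of soap, 55 x 84 x 38 mm, lying loose near the right of the box; origin at the centre of its underside.
There are look-alikes about, which are no part of the job. Leave any red look-alike of the box_key alone.

How it is judged:
By the outcome, as a careful person would: the job done as asked, in the order asked, and still so for the second after the job is handed in, while the arm keeps its last pose, push and grip.
It also fails if it takes over 61 s, if anything falls off the work surface, if the arm or the gripper's body presses on something with over 40 N, if the wrist force passes 120 N, or if a joint passes its speed limit or range.

## Robot

A 6-joint arm with a two-finger parallel gripper is mounted at the origin on a cart in front of the work surface, level with it; the furniture and walls round the work are solid. World frame = base frame: x ahead of the robot, y to its left, z up, the work surface at z = 0. Lengths are in m, angles in rad, forces in N, time in s.
With the tool pointing down it reaches from about 0.25 to 0.775 m from the base axis. Payload 8.9 kg.
Tool frame: the origin (TCP) lies midway between the tips of the shut fingers; the grasp point (between the pads) lies 19 mm behind it (ctrl.hold_point_z is the distance from the TCP to the grasp point, in m); z points along the fingers, y is the direction in which the jaws open and shut (so a half turn about z gives the same grasp; the last joint's range is limited). The gripper opens to 85 mm and grips with 20 to 120 N. Pads are 22 mm wide; open, the fingers measure 114 mm over their backs; the gripper's body (76 mm by 85 mm) begins 54 mm behind the grasp point. The pads swing forward as they close: fully open they stand 13 mm farther back than shut.
Start: joints at [1.076, 0.291, -0.153, 1.127, 0, 1.431], TCP at [0.183, 0.492, 0.231] pointing down, gripper open.
Joint ranges: [-2.52, 2.52], [-0.91, 1.74], [-1.3, 1.37], [-1.96, 2.02], [-1.52, 1.47], [-3.14, 3.14]. Speed limits (rad/s): [2.22, 2.22, 2.79, 3.14, 3.14, 3.14].

## Interface

Orientations are given as a rotation vector (axis times angle).
In Python, from plant import ctrl gives the robot as it stands. The module is installed in compiled form; this text tells all that it offers.
- The arm moves only by the tool move_arm, never from a script. Its argument "motion" is a list of rows, each a list of 5 numbers: the finger opening in cm, from 0 to 8.54, then the shift along the tool's x, y, z in cm, then the turn about the tool's z in rad. In form: [[grip, dx, dy, dz, turn], ...]. A call has 1 to 20 rows; each row is the pose to reach, as a shift and turn from the pose measured when the call began, along the tool's axes at that moment; what a row does not reach only later rows make up. A row lasts 1/8 s, in which the tool goes at most 62.5 mm and 10.7 degrees, less where a joint would pass 70% of its speed; a pose out of reach is approached as far as the arm can. A call with a gripper value outside its range is refused whole. The fingers move at their own pace and stop on an object; "force" is the grip in N (left out, the last holds). Time passes only in rows, so rows that repeat a pose let the fingers close. It gives the time, the measured TCP pose, the force and the opening at its end, in the units of the state.
- ctrl.sense(): the state, without advancing time (a new reading comes with each control period).
- ctrl.get_image(name): name is "scene" or "top"; returns (picture, depth): 420x560x3 uint8, red, green, blue; 420x560 float32, m along the optical axis (not along the pixel's ray), 0 where there is no reading.
- ctrl.camera_info(name): a dict with "fx", "fy", "cx", "cy" (pixels), "rvec" (rotation vector, rad) and "tvec" (3), from world to camera coordinates, as OpenCV has them. Camera axes: x right, y down, z forward; pixel columns grow to the right and rows downward; lengths in m; the calibration is good to about 2 mm. A picture is of the moment at which its call begins. camera_info takes no time and is no camera call.
- ctrl.job_done(): hands the job in, once; it reports no verdict.
The state is a dict: "t": time; "joint_positions": joint angles; "joint_velocities": joint speeds; "tau": joint torques, N m; "ee_pos": TCP position; "orientation": TCP orientation; "ft_force": force on the tool from outside, world axes, zero at the start; "moment": the same for the moment, N m; "opening": finger opening in m.
Only numpy, scipy, OpenCV 4.12 (cv2) and the standard library are available. Lean on these libraries where they do the work, as an engineer would, in place of code of your own. Each camera call takes 0.05 s, during which the arm holds its last target.

## Working session

There is one attempt and no reset: what is moved stays moved. The work goes in short steps, Python scripts to look and compute and a tool call to move; the robot and the scene stay as the last step left them, time stands still between calls to the robot, and variables do not carry over. Pictures are saved under pics/ and viewed, and the job is handed in when it is done.

Besides the shell and the picture viewer there is one more tool, called after "Emit:" by a JSON object that holds its "op" and its "data". move_arm: Moves the arm, as the interface text tells. Its arguments: {"type":"object","properties":{"motion":{"type":"array"},"force":{"type":"number"}},"required":["motion"]}

```bash
mkdir -p pics; cat > h.py <<'E'
import numpy as np, cv2
from plant import ctrl
from scipy.spatial.transform import Rotation as R
def grab(n,tag):
    im,d=ctrl.get_image(n); cv2.imwrite(f'pics/{tag}.png',im[:,:,::-1]); np.save(f'pics/{tag}.npy',d); return im,d
def w(n,d,u,v,z=None):
    c=ctrl.camera_info(n); Rm=R.from_rotvec(np.ravel(c['rvec'])).as_matrix(); t=np.ravel(c['tvec'])
    ray=np.array([(u-c['cx'])/c['fx'],(v-c['cy'])/c['fy'],1.])
    if z is None: return Rm.T@(ray*d[int(v),int(u)]-t)
    o=-Rm.T@t; r=Rm.T@ray; return o+r*(z-o[2])/r[2]
def crop(tag,u0,v0,u1,v1,s):
    im=cv2.imread(f'pics/{tag}.png')[v0:v1,u0:u1]
    cv2.imwrite(f'pics/{tag}_c{u0}_{v0}.png',cv2.resize(im,None,fx=s,fy=s,interpolation=cv2.INTER_CUBIC))
E
python3 - <<'E'
from h import *
grab('scene','s0');grab('top','t0')
print(ctrl.sense(), ctrl.hold_point_z)
for n in('scene','top'):print(ctrl.camera_info(n))
E
```

```text
{'t': 0.1, 'joint_positions': array([ 1.07572147e+00,  2.91205297e-01, -1.53983255e-01,  1.12670280e+00,
       -3.38039464e-06,  1.43145887e+00]), 'joint_velocities': array([-0.00027911, -0.00226063,  0.0019943 ,  0.00138882,  0.00106942,
       -0.00032552]), 'tau': array([ 1.06813353e-03, -5.37975991e+01,  3.31919718e+01,  9.29642993e-03,
       -2.31692311e-04, -7.03333839e-06]), 'ee_pos': array([0.18269263, 0.49180682, 0.23082465]), 'orientation': array([-5.55789292e-01, -3.09169440e+00,  1.63573397e-03]), 'ft_force': array([-0.25662145, -0.63109008,  0.56997197]), 'moment': array([ 0.02135822, -0.05422039,  0.02583122]), 'opening': 0.08555140390593198} 0.0187
{'fx': 423.281206668349, 'fy': 423.281206668349, 'cx': 274.4560944684767, 'cy': 204.59240348727877, 'rvec': array([ 0.95131229, -2.48779722,  1.02625285]), 'tvec': array([0.4541924 , 0.3763415 , 0.61214362])}
{'fx': 519.1714109996907, 'fy': 519.1714109996907, 'cx': 288.2749454550938, 'cy': 213.41200573839166, 'rvec': array([ 2.12896542, -2.13517143,  0.1611635 ]), 'tvec': array([-0.00677464,  0.65505512,  1.01244142])}
```

View pics/s0.png

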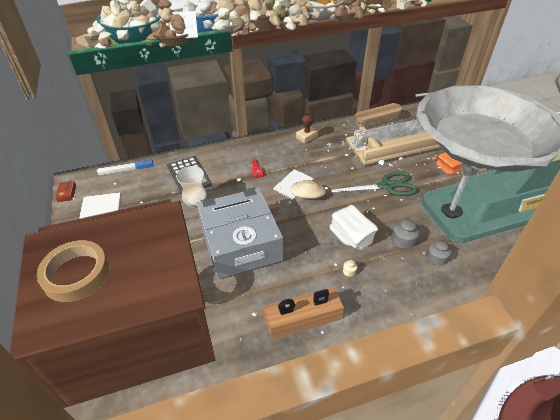

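View pics/t0.png

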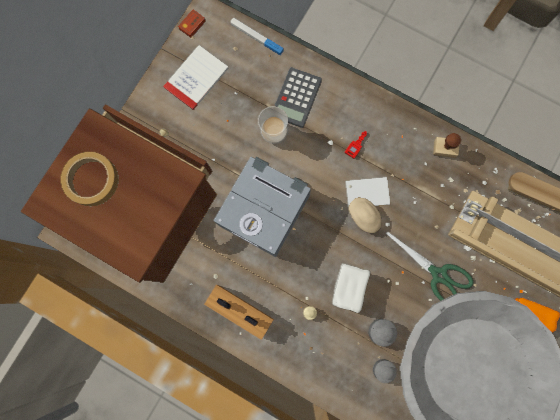

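```bash
python3 - <<'E'
from h import *
crop('s0',250,275,360,345,7);crop('t0',195,275,285,345,8);crop('t0',205,145,325,260,5);crop('s0',190,180,300,280,6)
E
```

```text
(no output)
```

View pics/s0_c250_275.png

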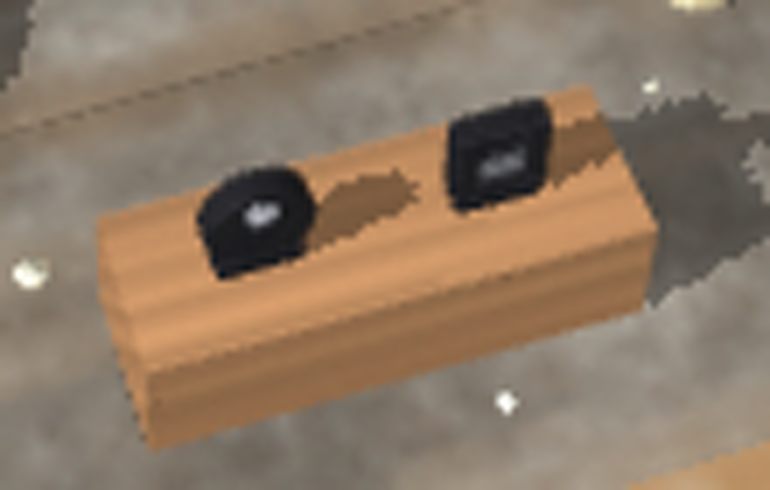

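View pics/t0_c195_275.png

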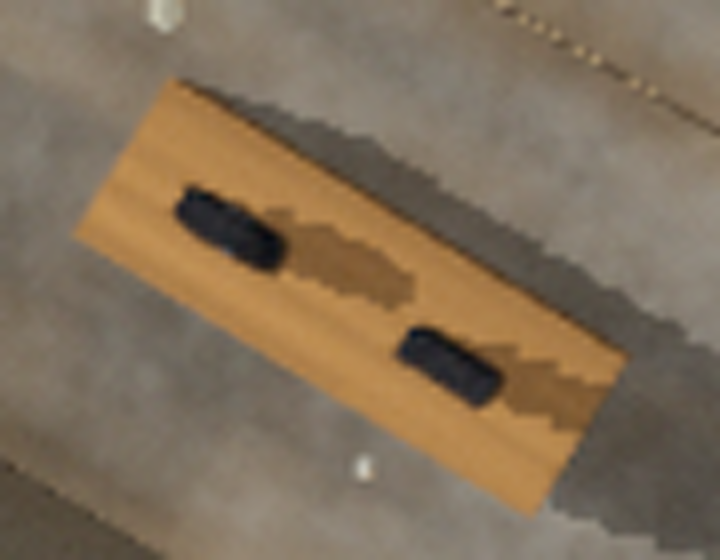

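View pics/t0_c205_145.png

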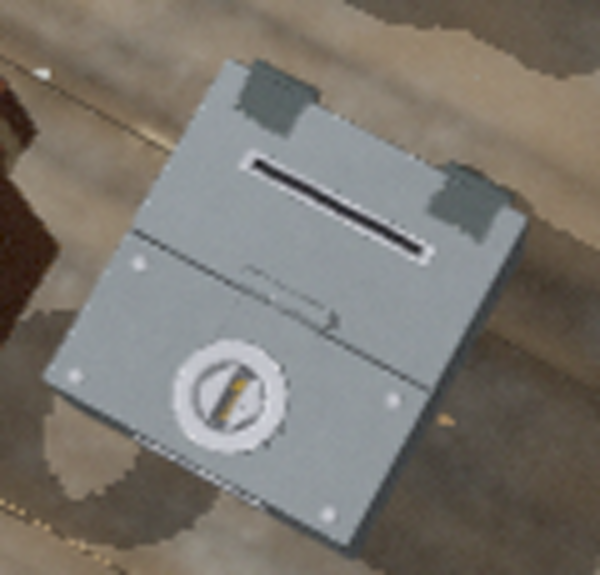

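View pics/s0_c190_180.png

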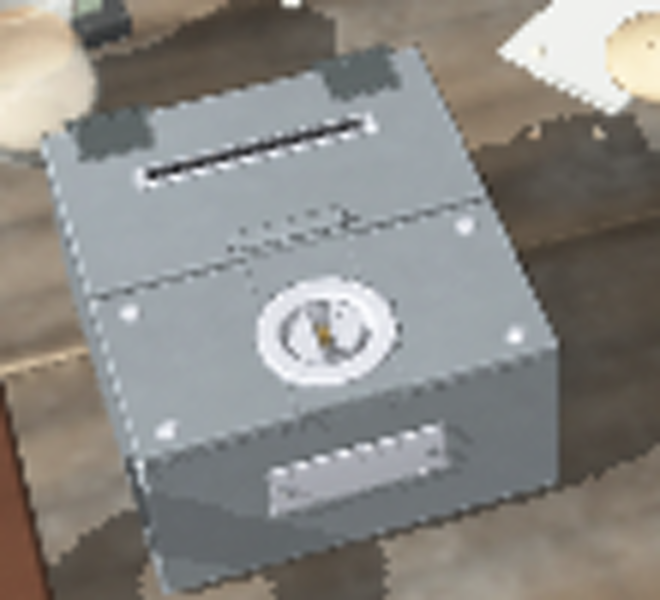

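```bash
python3 - <<'E'
from h import *
d=np.load('pics/t0.npy');ds=np.load('pics/s0.npy')
f=lambda p,u0,v0,s:((p[0]+.5)/s-.5+u0,(p[1]+.5)/s-.5+v0)
C=[w('top',d,*f(p,195,275,8),z=.04) for p in[(175,78),(627,355),(533,517),(75,235)]]
for c in C:print('stand',c)
C=np.array(C);print('ctr',C.mean(0),'long dir deg',np.degrees(np.arctan2(*(C[1]+C[2]-C[0]-C[3])[1::-1])), np.linalg.norm(C[1]-C[0]),np.linalg.norm(C[2]-C[1]))
for n,p in(('round',(230,229)),('square',(449,367))): print(n,w('top',d,*f(p,195,275,8),z=.0665), w('top',d,*f(p,195,275,8)))
# scene: square top face mid
for p in[(500,112)]: print('scene sq top',w('scene',ds,*f(p,250,275,7),z=.0725))
S=[w('scene',ds,*f(p,250,275,7),z=.04) for p in[(98,218),(585,87),(657,230),(150,375)]]
for c in S:print('stand scene',c)
print(np.mean(S,0))
B=[w('top',d,*f(p,205,145,5),z=z) for p,z in[((45,380),.08),((348,548),.08),((525,213),.083),((232,60),.083)]]
for b in B:print('box',b)
a=B[1]-B[0];print('width',np.linalg.norm(a),np.degrees(np.arctan2(a[1],a[0])),'depthdir',[np.degrees(np.arctan2(*(q)[1::-1])) for q in(B[3]-B[0],B[2]-B[1])])
print('lock top',w('top',d,*f((230,397),205,145,5),z=.082), w('top',d,*f((230,397),205,145,5)))
print('slot',w('top',d,*f((231,398),205,145,5),z=.081))
print('lock scene',w('scene',ds,*f((327,332),190,180,6),z=.082),w('scene',ds,*f((327,332),190,180,6)))
Bs=[w('scene',ds,*f(p,190,180,6),z=z) for p,z in[((138,460),.08),((556,343),.08)]]
print(Bs)
E
```

```text
stand [0.51148858 0.13799586 0.04      ]
stand [0.44218371 0.02274871 0.04      ]
stand [0.40250387 0.04614748 0.04      ]
stand [0.47217716 0.1625354  0.04      ]
ctr [0.45708833 0.09235686 0.04      ] long dir deg -120.96323043333904 0.13448074188939604 0.04606508814738169
round [0.47384175 0.11972478 0.0665    ] [0.47392725 0.11847182 0.07580619]
square [0.44039225 0.06534016 0.0665    ] [0.44063196 0.06486405 0.07228867]
scene sq top [0.44428799 0.06303011 0.0725    ]
stand scene [0.51318157 0.13823544 0.04      ]
stand scene [0.44391828 0.02332667 0.04      ]
stand scene [0.40443413 0.04598297 0.04      ]
stand scene [0.47346858 0.16187755 0.04      ]
[0.45875064 0.09235566 0.04      ]
box [0.63665147 0.14030138 0.08      ]
box [0.56911882 0.0189916  0.08      ]
box [ 0.70335246 -0.05196752  0.083     ]
box [0.76739494 0.06650089 0.083     ]
width 0.13884063613726133 -119.10450199478996 depthdir [np.float64(-29.443334156016103), np.float64(-27.862002518526563)]
lock top [0.62923814 0.06605831 0.082     ] [0.6310113  0.067105   0.06956868]
slot [0.62897686 0.06573973 0.081     ]
lock scene [0.63053668 0.06673895 0.082     ] [0.63642818 0.06164623 0.07312101]
[array([0.63860864, 0.14183195, 0.08      ]), array([0.5730158 , 0.01974335, 0.08      ])]
```

```bash
python3 - <<'E'
from h import *
H={}
P=[]
for n,t in(('top','t0'),('scene','s0')):
    d=np.load(f'pics/{t}.npy');c=ctrl.camera_info(n);Rm=R.from_rotvec(np.ravel(c['rvec'])).as_matrix();tt=np.ravel(c['tvec'])
    v,u=np.mgrid[:420,:560];m=d>0
    p=np.stack([(u-c['cx'])/c['fx']*d,(v-c['cy'])/c['fy']*d,d],-1)[m]
    P.append((p-tt)@Rm)
    print(n,'campos',-Rm.T@tt)
P=np.vstack(P)
xs=np.arange(-.1,1.0,.05);ys=np.arange(.7,-.5,-.05)
print('max z cm; cols x',[round(x,2) for x in xs])
for y in ys:
    r=[]
    for x in xs:
        m=(abs(P[:,0]-x-.025)<.025)&(abs(P[:,1]-y-.025)<.025)
        r.append('%4d'%round(100*P[m,2].max()) if m.sum()>3 else '   .')
    print('%5.2f'%y,''.join(r))
E
```

```text
top campos [ 0.48337926 -0.02004134  1.10459204]
scene campos [0.21772467 0.42358157 0.70414352]
max z cm; cols x [np.float64(-0.1), np.float64(-0.05), np.float64(0.0), np.float64(0.05), np.float64(0.1), np.float64(0.15), np.float64(0.2), np.float64(0.25), np.float64(0.3), np.float64(0.35), np.float64(0.4), np.float64(0.45), np.float64(0.5), np.float64(0.55), np.float64(0.6), np.float64(0.65), np.float64(0.7), np.float64(0.75), np.float64(0.8), np.float64(0.85), np.float64(0.9), np.float64(0.95)]
 0.70    .   . -94 -93 -93 -93 -26 -22 -20   .   .   .   .   .   .   .   .   .   .   .   .   .
 0.65    .   . -93 -93 -93 -93 -93 -23 -19 -13 -10   .   .   .   .   .   .   .   .   .   .   .
 0.60    .   . -93 -93 -93 -93 -93   .   . -22  -7  -5   .   .   .   .   .   .   .   .   .   .
 0.55    .   . -93 -93 -93 -93   .   .   .   .   .   .   .  11  11   .   .   .   .   .   .   .
 0.50    .   . -93 -93 -93 -93   .   .   .   .   .  16   .  19  16  21   .   .   .   .   .   .
 0.45    .   . -93 -93 -93   .   .   .   .   .   .  31  33  25  19  22  28  32   .   .   .   .
 0.40    .   . -93 -93 -93  
[... 981 characters left out ...]
  1   1   8   8   1   1   2   2   2
-0.15    .   .   .   0  13   .   0   1   1   1   1   6   6   5   3   4   1   1   1   1   1   1
-0.20    .   .   .   3   4   .   1   1  28  28  28   5   5   1   4   4   1   1   1   1   1   1
-0.25    .   .   .   .   .   .   1  28  28  28  28  28   1   1   3   2   1   1   1   1   1   1
-0.30    .   .   .   .   .   .  27  27  24  24  26  28   1   1   1   1   1   1   1   1   1   .
-0.35    .   .   .   .   .   .  27  27  23  24  24  28   2   1   5   1   1   7   8   1   0   .
-0.40    .   .   .   .   .   .   4  27  26  24  27  28   2   6   6   7   2   7   8   1   .   .
-0.45    .   .   .   .   .   .  18  27  27  27  27  27   1   6   7   7   3   1   1   0   .   .
```

Emit:
{"op": "move_arm", "data": {"motion": [[5,-3.9,-3.1,0,0.17],[4,-7.8,-6.2,0,0.34],[3.5,-11.7,-9.3,0,0.51],[3.5,-15.6,-12.4,0,0.69],[3.5,-19.5,-15.5,0,0.86],[3.5,-23.5,-18.6,0,1.03],[3.5,-27.4,-21.7,0,1.2],[3.5,-31.3,-24.8,0,1.38],[3.5,-35.2,-27.9,0,1.55],[3.5,-39.1,-31,0,1.7],[3.5,-39.1,-31,0,1.754],[3.5,-39.1,-31,0,1.754],[3.5,-39.1,-31,0,1.754]], "force": 60}}

```text
t: 1.72
ee_pos: [0.4408, 0.0654, 0.231]
orientation: [2.731, 1.552, -0.002]
ft_force: [0.7, -0.9, -0.6]
opening: 0.0347
```

Emit:
{"op": "move_arm", "data": {"motion": [[3.5,0,0,4,0],[3.5,0,0.05,8,0],[3.5,0,0.08,11,0],[3.5,0,0.08,13,0],[3.5,0,0.08,13,0],[3.5,0,0.08,13,0]]}}

```text
t: 2.48
ee_pos: [0.4418, 0.0652, 0.1018]
orientation: [2.73, 1.554, -0.001]
ft_force: [0.8, 0.3, 0.7]
opening: 0.0351
```

```bash
python3 - <<'E'
from h import *
grab('scene','s1');grab('top','t1')
crop('s1',250,230,360,345,6)
crop('t1',195,250,305,345,6)
E
```

```text
(no output)
```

View pics/s1_c250_230.png

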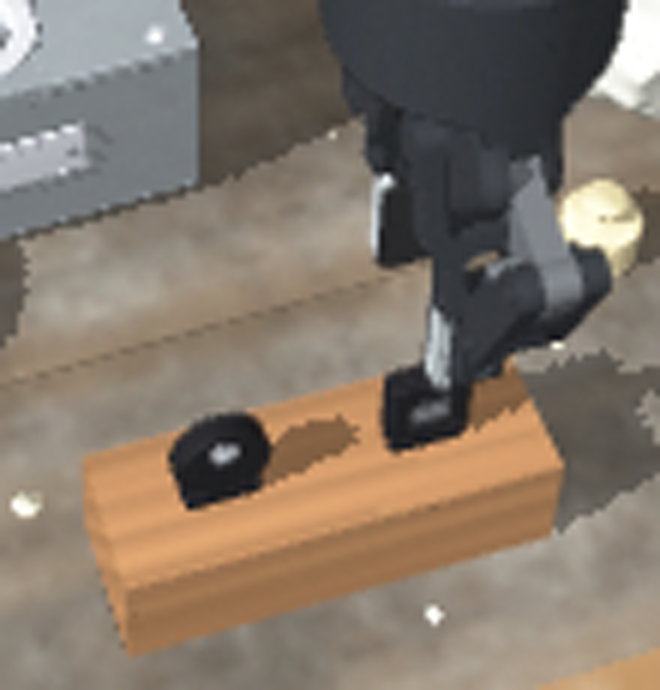

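View pics/t1_c195_250.png

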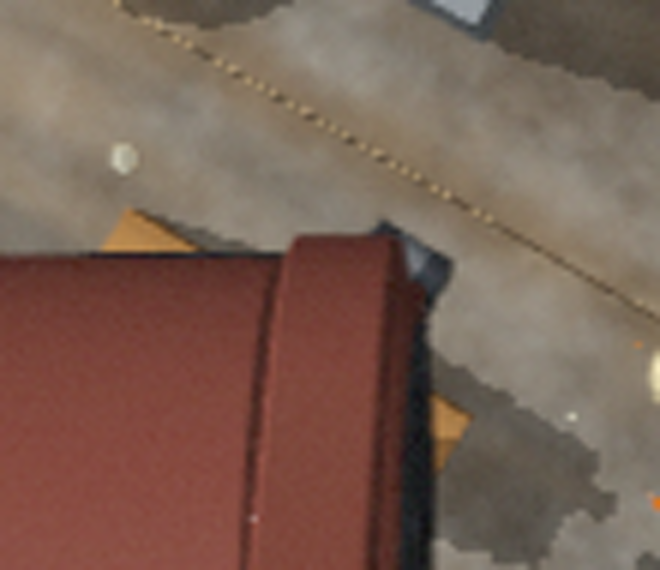

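Emit:
{"op": "move_arm", "data": {"motion": [[3.5,0,0,2,0],[3.5,0,0,4,0],[3.5,0,0,5.3,0],[3.5,0,0,5.6,0],[3.5,0,0,5.6,0],[2,0,0,5.6,0],[1,0,0,5.6,0],[0.5,0,0,5.6,0],[0.5,0,0,5.6,0],[0.5,0,0,5.6,0],[0.5,0,0,5.6,0]], "force": 70}}

```text
t: 3.95
ee_pos: [0.4423, 0.0651, 0.0465]
orientation: [2.729, 1.553, 0.001]
ft_force: [-1.8, 0.2, 5.8]
opening: 0.0079
```

Emit:
{"op": "move_arm", "data": {"motion": [[0.5,0,0,-1,0],[0.5,0,0,-2,0],[0.5,0,0,-3,0],[0.5,0,0,-5,0],[0.5,0,0,-7,0],[0.5,0,0,-9,0],[0.5,0,0,-11,0],[0.5,0,0,-11,0],[0.5,0,0,-11,0]]}}

```text
t: 5.08
ee_pos: [0.442, 0.0652, 0.1562]
orientation: [2.73, 1.553, 0.001]
ft_force: [0.3, -0.4, -1.0]
opening: 0.0077
```

```bash
python3 - <<'E'
from h import *
grab('scene','s2')
crop('s2',250,180,380,345,5)
s=ctrl.sense();print(s['ee_pos'],s['orientation'],s['joint_positions'])
E
```

```text
[0.44176857 0.06515142 0.1559274 ] [2.72986316e+00 1.55293277e+00 9.22578264e-05] [-1.69960302e-02  2.05431319e-01 -4.79824930e-01  8.85015277e-01
 -7.71721557e-04  2.09016847e+00]
```

View pics/s2_c250_180.png

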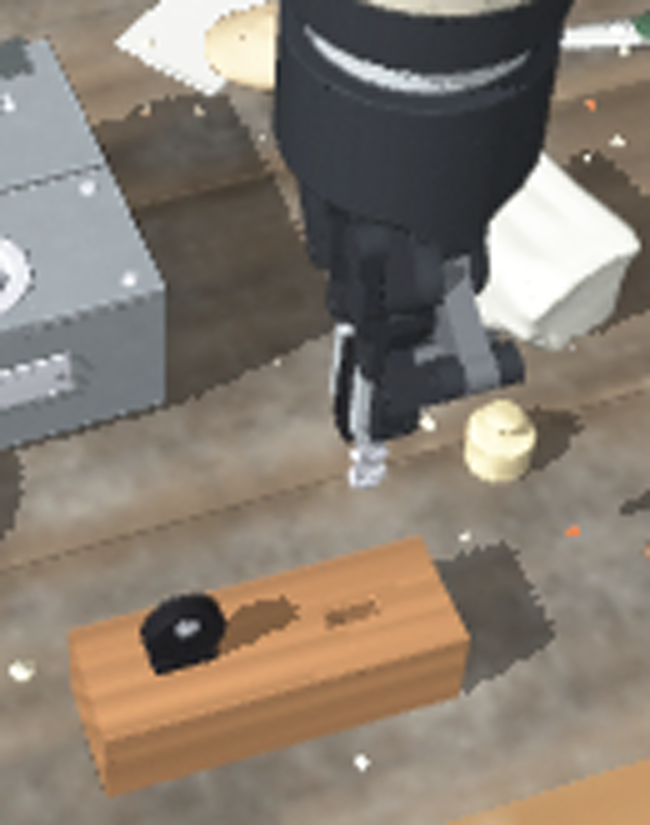

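Emit:
{"op": "move_arm", "data": {"motion": [[0.5,2,3.2,0,-0.16],[0.5,4,6.4,0,-0.32],[0.5,5.5,9,0,-0.5],[0.5,7,11.5,0,-0.66],[0.5,8.2,13.5,0,-0.82],[0.5,9,15,0,-1.0],[0.5,9.72,16.1,0,-1.16],[0.5,9.72,16.1,0,-1.32],[0.5,9.72,16.1,0.5,-1.48],[0.5,9.72,16.1,1,-1.604],[0.5,9.72,16.1,1.5,-1.604],[0.5,9.72,16.1,1.5,-1.604],[0.5,9.72,16.1,1.5,-1.604]]}}

```text
t: 6.75
ee_pos: [0.6298, 0.0664, 0.1409]
orientation: [0.784, 3.042, -0.001]
ft_force: [1.0, 0.4, 0.0]
opening: 0.0076
```

```bash
python3 - <<'E'
from h import *
grab('scene','s3');grab('top','t3')
crop('s3',200,180,300,270,8)
s=ctrl.sense();print(s['ee_pos'],s['orientation'],s['joint_positions'])
E
```

```text
[0.62992715 0.06641113 0.1411576 ] [ 7.83157562e-01  3.04148030e+00 -9.63666227e-04] [-9.88866061e-03  5.52723094e-01  1.17630171e-02  1.02910790e+00
 -8.11987194e-04  4.94146351e-01]
```

View pics/s3_c200_180.png

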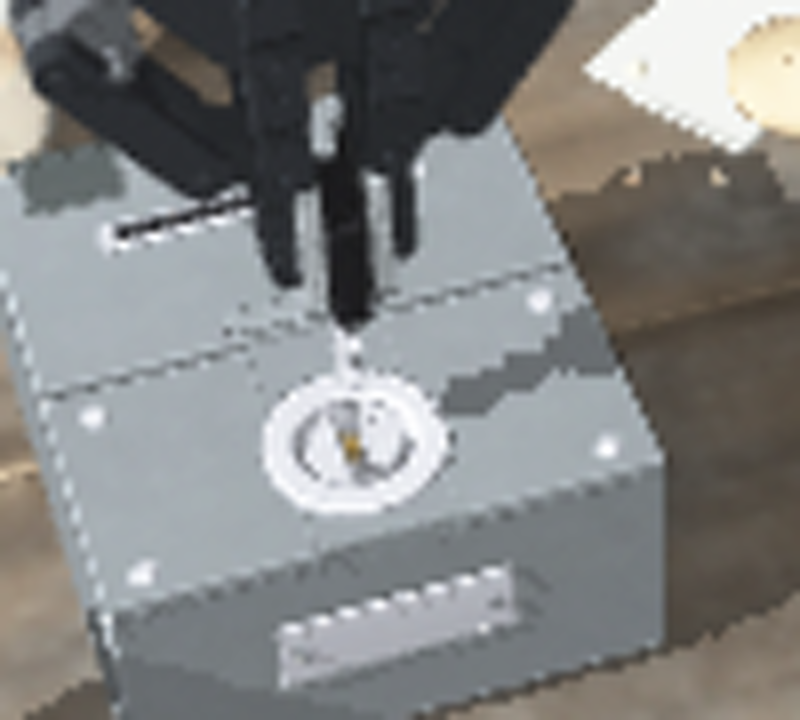

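View pics/t3.png

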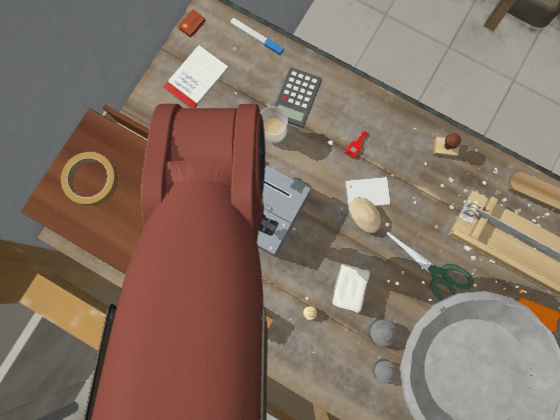

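```bash
cat >> h.py <<'E'
def proj(n,p):
    c=ctrl.camera_info(n);K=np.array([[c['fx'],0,c['cx']],[0,c['fy'],c['cy']],[0,0,1]])
    return cv2.projectPoints(np.atleast_2d(p).astype(float),np.ravel(c['rvec']),np.ravel(c['tvec']),K,None)[0][:,0]
def overlay(n,tag,curves,u0,v0,u1,v1,s,out):
    im=cv2.imread(f'pics/{tag}.png')[v0:v1,u0:u1]; im=cv2.resize(im,None,fx=s,fy=s,interpolation=cv2.INTER_CUBIC)
    for P,col in curves:
        q=(proj(n,P)-[u0,v0]+.5)*s-.5
        cv2.polylines(im,[np.round(q).astype(int)],False,col,1)
    cv2.imwrite(f'pics/{out}.png',im)
def circ(c,r,z):
    a=np.linspace(0,2*np.pi,60);return np.c_[c[0]+r*np.cos(a),c[1]+r*np.sin(a),0*a+z]
def rect(c,yaw,lx,ly,z):
    a=np.radians(yaw);x=np.array([np.cos(a),np.sin(a)]);y=np.array([-x[1],x[0]])
    return np.array([[*(np.array(c)+sx*lx/2*x+sy*ly/2*y),z] for sx,sy in[(1,1),(1,-1),(-1,-1),(-1,1),(1,1)]])
def key(c,yaw,zo):
    a=np.radians(yaw);x=np.array([np.cos(a),np.sin(a)])
    pr=[(0,0),(6,0),(6,-28.5),(4,-28.5),(4,-34),(-4,-34),(-4,-28.5),(-6,-28.5),(-6,0),(-12,0),(-12,6.5),(-13,6.5),(-13,32.5),(13,32.5),(13,6.5),(12,6.5),(12,0),(0,0)]
    return np.array([[*(np.array(c)+u/1000*x),zo+v/1000] for u,v in pr])
E
python3 - <<'E'
from h import *
L=(.6298,.0663);s=ctrl.sense()['ee_pos'];zo=s[2]-.0065
overlay('scene','s3',[(circ(L,.023,.082),(0,0,255)),(circ(L,.013,.081),(0,0,255)),(rect(L,-28.9,.018,.0056,.081),(0,0,255)),(key(s[:2],-28.9,zo),(0,255,0)),(rect(s[:2],-28.9,.024,.009,zo),(255,255,0)),(rect(s[:2],-28.9,.008,.004,zo-.034),(255,0,255))],210,190,275,255,12,'o3')
E
```

```text
(no output)
```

View pics/o3.png

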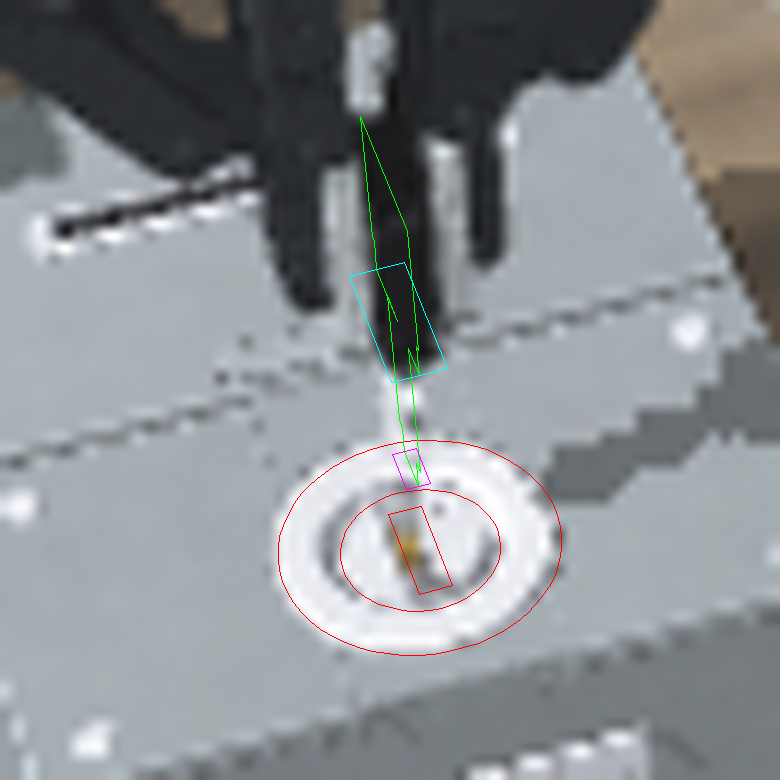

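Emit:
{"op": "move_arm", "data": {"motion": [[0.5,0,0,0.8,0],[0.5,0,0,1.4,0],[0.5,0,0,1.8,0],[0.5,0,0,2.2,0],[0.5,0,0,2.6,0],[0.5,0,0,2.9,0],[0.5,0,0,2.9,0],[0.5,0,0,2.9,0]], "force": 90}}

```text
t: 7.85
ee_pos: [0.63, 0.0664, 0.1123]
orientation: [0.783, 3.041, -0.001]
ft_force: [-1.0, 0.2, -0.1]
opening: 0.0075
```

Emit:
{"op": "move_arm", "data": {"motion": [[0.5,0,0,0.2,0],[0.5,0,0,0.4,0],[0.5,0,0,0.55,0],[0.5,0,0,0.65,0],[0.5,0,0,0.65,0],[0.5,0,0,0.65,0]]}}

```text
t: 8.6
ee_pos: [0.6304, 0.0664, 0.1067]
orientation: [0.783, 3.04, -0.0]
ft_force: [-2.9, 0.8, 7.7]
opening: 0.0075
```

Emit:
{"op": "move_arm", "data": {"motion": [[0.5,-0.12,0,0.1,0],[0.5,-0.25,0,0.1,0],[0.5,-0.25,0,0.1,0],[0.5,-0.12,0,0.1,0],[0.5,0,0,0.1,0],[0.5,0.12,0,0.1,0],[0.5,0.25,0,0.12,0],[0.5,0.28,0,0.14,0],[0.5,0.28,0,0.14,0]]}}

```text
t: 9.72
ee_pos: [0.6279, 0.0678, 0.1052]
orientation: [0.783, 3.04, -0.001]
ft_force: [0.3, -0.2, 1.0]
opening: 0.0072
```

Emit:
{"op": "move_arm", "data": {"motion": [[0.5,0,0,0.2,0],[0.5,-0.1,0,0.4,0],[0.5,-0.23,0,0.6,0],[0.5,-0.23,0,0.75,0],[0.5,-0.23,0,0.85,0],[0.5,-0.23,0,0.85,0]]}}

```text
t: 10.48
ee_pos: [0.6302, 0.0666, 0.0971]
orientation: [0.783, 3.04, -0.0]
ft_force: [-0.7, -0.6, 4.0]
opening: 0.0071
```

Emit:
{"op": "move_arm", "data": {"motion": [[0.5,0.12,0,0.1,0],[0.5,0.25,0,0.13,0],[0.5,0.25,0,0.13,0],[0.5,0.12,0,0.13,0],[0.5,0,0,0.13,0],[0.5,-0.12,0,0.13,0],[0.5,-0.25,0,0.15,0],[0.5,-0.28,0,0.17,0],[0.5,-0.28,0,0.17,0]]}}

```text
t: 11.6
ee_pos: [0.6321, 0.0654, 0.0952]
orientation: [0.783, 3.041, -0.001]
ft_force: [-2.4, 0.9, 0.4]
opening: 0.0073
```

Emit:
{"op": "move_arm", "data": {"motion": [[0.5,0,0,0.2,0],[0.5,0.1,0,0.4,0],[0.5,0.22,0,0.6,0],[0.5,0.22,0,0.8,0],[0.5,0.22,0,0.95,0],[0.5,0.22,0,0.95,0],[0.5,0.22,0,0.95,0]]}}

```text
t: 12.48
ee_pos: [0.6309, 0.0663, 0.0873]
orientation: [0.782, 3.039, -0.0]
ft_force: [-3.6, -1.2, 16.1]
opening: 0.008
```

```bash
python3 - <<'E'
from h import *
s=ctrl.sense();print(s['ee_pos'],s['ft_force'],s['moment'])
grab('scene','s4');crop('s4',210,170,280,250,9)
E
```

```text
[0.63090329 0.06629785 0.08729001] [-3.6277137  -1.15065711 16.10102157] [-0.13237524  0.72537356  0.02233085]
```

View pics/s4_c210_170.png

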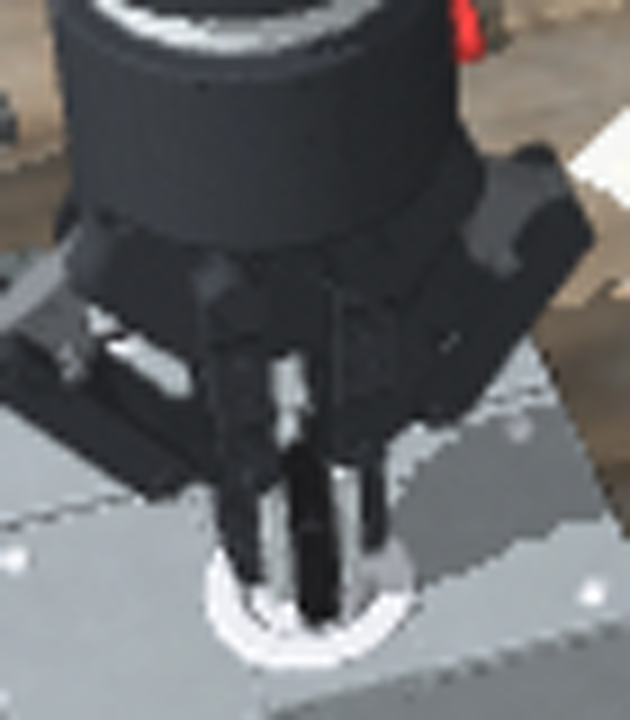

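Emit:
{"op": "move_arm", "data": {"motion": [[0.5,0.1,0,0.1,0],[0.5,0.1,0,0.1,0.12],[0.5,0.1,0,0.1,0.24],[0.5,0.1,0,0.1,0.36],[0.5,0.1,0,0.1,0.48],[0.5,0.1,0,0.1,0.6],[0.5,0.1,0,0.1,0.7],[0.5,0.1,0,0.1,0.8],[0.5,0.1,0,0.1,0.8]]}}

```text
t: 13.65
ee_pos: [0.6306, 0.0662, 0.0874]
orientation: [1.905, 2.491, 0.002]
ft_force: [-1.1, -1.9, 12.5]
opening: 0.0073
```

Emit:
{"op": "move_arm", "data": {"motion": [[0.5,0,0,0.1,0.12],[0.5,0,0,0.1,0.24],[0.5,0,0,0.1,0.36],[0.5,0,0,0.1,0.48],[0.5,0,0,0.1,0.6],[0.5,0,0,0.1,0.7],[0.5,0,0,0.1,0.8],[0.5,0,0,0.1,0.88],[0.5,0,0,0.1,0.93],[0.5,0,0,0.1,0.93],[0.5,0,0,0.1,0.93]]}}

```text
t: 15.02
ee_pos: [0.6307, 0.0661, 0.0874]
orientation: [2.821, 1.373, 0.007]
ft_force: [-3.2, -1.1, 12.1]
opening: 0.0074
```

```bash
python3 - <<'E'
from h import *
s=ctrl.sense();print(s['ee_pos'],s['orientation'],s['ft_force'],s['moment'],s['joint_positions'])
grab('scene','s5');crop('s5',190,160,300,260,7)
d=np.load('pics/s5.npy')
E
```

```text
[0.63067998 0.06608179 0.08741727] [2.82060112 1.37280559 0.00650938] [-3.214723   -1.07607431 12.14161909] [-0.1900812   0.82704494  0.10801811] [-0.00963097  0.59595145 -0.06379469  0.90526244 -0.0023065   2.22604188]
```

View pics/s5_c190_160.png

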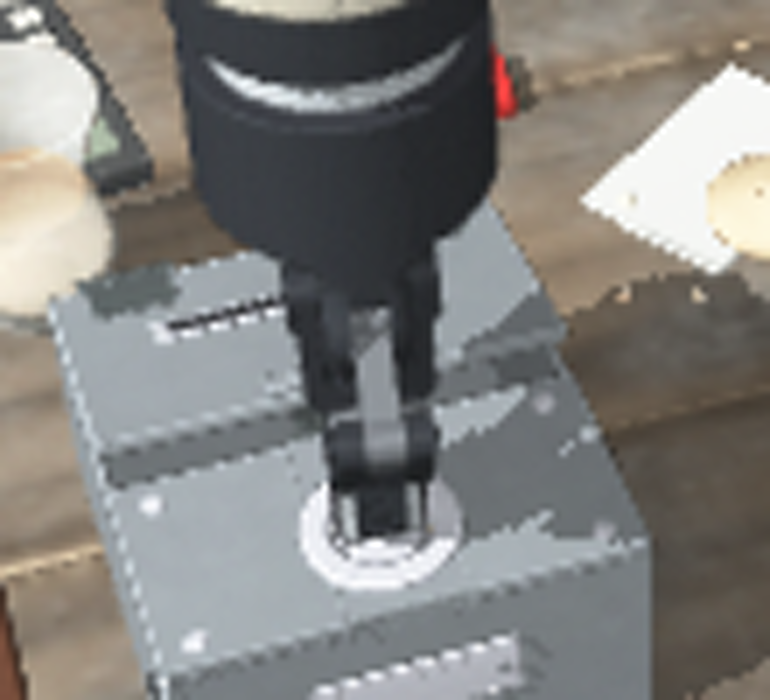

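```bash
python3 - <<'E'
from h import *
d=np.load('pics/s5.npy')
f=lambda p:((p[0]+.5)/7-.5+190,(p[1]+.5)/7-.5+160)
for p in((120,440),(200,425),(240,405),(140,490),(230,470)):print(p,w('scene',d,*f(p)))
E
```

```text
(120, 440) [0.69873449 0.10066631 0.09635194]
(200, 425) [0.68745238 0.08100324 0.09471435]
(240, 405) [0.21772467 0.42358157 0.70414352]
(140, 490) [0.69326309 0.10077814 0.07954456]
(230, 470) [0.67991103 0.07857535 0.07936062]
```

View pics/s5.png

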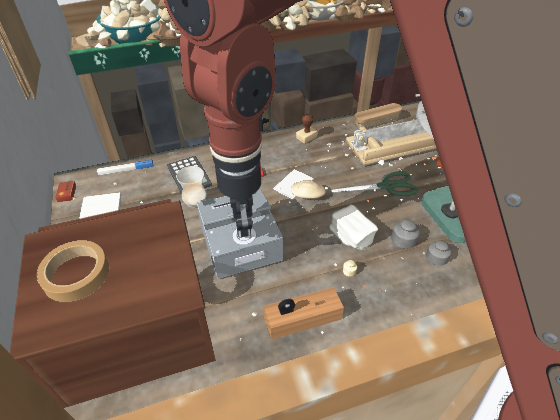

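The lid's front edge now reads about 95–96 mm high, against 83 mm when shut. The round-bowed key is still in its slot at pixel (287,306), and the soaps and the brass weight have not moved. I'm handing in.

```bash
python3 -c "
from h import *
print(ctrl.job_done()); s=ctrl.sense(); print(s['t'],s['ee_pos'],s['orientation'],s['ft_force'],s['moment'],s['opening'])"
```

```text
the job is handed in; nothing more can be done
None
the job is handed in; nothing more can be done
```

The takings box is open: its lid is ajar, and I handed the job in with the gripper still holding the key turned. It took about 15 s of the 61 s allowed.

- **Key:** I took the square-bowed key from the stand and left the round-bowed door key in its slot. The other loose items look unmoved in the last picture.
- **Lock:** The key dropped past each sticky pin after one rocking stroke at a light push, about 8 N or a little more. It seated at its expected home height. The highest force I read was about 16 N, pressing it home.
- **Turn:** The gripper turned 99° clockwise from where the key went in, which puts the plug at about a quarter turn after allowing for the play. The lock pushed back with about 0.11 N m.
- **Lid:** Its front edge measured about 95–96 mm high, up from 83 mm shut. The full rise would be nearer 99 mm; the camera depth points I used sit close to the edge, so they may read a little low.

I could not read the plug angle directly, and after hand-in the robot gave no more readings. The last second of holding is therefore unchecked. None of the checks I did make failed.

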